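# Tighten the clamp nut until the breakaway wrench gives

### The arm

A 6-joint arm with a two-finger parallel gripper is mounted at the origin on a cart in front of the work surface, level with it; the furniture and walls round the work are solid. World frame = base frame: x ahead of the robot, y to its left, z up, the work surface at z = 0. Lengths are in m, angles in degrees, forces in N, time in s.
With the tool pointing down it reaches from about 0.375 to 0.9 m from the base axis. Payload 3.1 kg.
Tool frame: the origin (TCP) lies at the very end of the fingers, on their centre line; the grasp point (between the pads) lies 19 mm behind it; z points along the fingers, y is the line along which they close (so a half turn about z gives the same grasp; the last joint's range is limited). The gripper opens to 87 mm and grips with 3 to 60 N. Pads are 19 mm wide; open, the fingers measure 117 mm over their backs; the gripper's body (75 mm by 190 mm) begins 51 mm behind the grasp point.
Start: joints at [-77.894, 30.224, 82.088, -0, 67.689, -10.227], TCP at [0.238, -0.578, 0.223] pointing down, gripper open.
Joint ranges: [-176.69, 176.69], [-43.24, 126.21], [12.49, 139.97], [-82, 262], [0, 151.66], [-163.58, 163.58]. Speed limits (degrees/s): [159.86, 159.86, 180, 180, 180, 180].

### API

Orientations are given as a 3x3 rotation matrix whose columns are the frame's x, y, z axes.
In Python, from rig import * gives the robot as it stands.
- The arm moves only by the tool jog_arm, never from a script. Its arguments are lists of equal length, an entry for each row: "delta_pos": the shift along the world's x, y, z in cm, a list of three; "turn": the turn about the world's z in degrees; "grip": the closure, from 0 (fully open) to 1 (shut). In form: {"delta_pos": [[x, y, z], ...], "turn": [turn, ...], "grip": [grip, ...]}. A call has 1 to 12 rows; each row is the pose to reach, as a shift and turn from the pose commanded when the call began; what a row does not reach only later rows make up. A row lasts 1/8 s, in which the tool goes at most 62.5 mm and 10.7 degrees, less where a joint would pass 70% of its speed; a pose out of reach is approached as far as the arm can. A call with a gripper value outside its range is refused whole. The fingers move at their own pace and stop on an object; the grip force is fixed at half the most. Time passes only in rows, so rows that repeat a pose let the fingers close. It gives the time, the measured TCP pose, the force, the opening and the grip force at its end, in the units of the state.
- read_state(): the state, without advancing time (a new reading comes with each control period).
- capture(name): name is "scene" or "side" or "wrist"; returns a dict with "color" (420x560x3 uint8, blue, green, red), "fovy" (degrees; the focal length in pixels is half the picture's height over the tangent of half this angle, whatever the lens; pixels are square), "cx", "cy" (the principal point, pixels), "camera_from_world" (4x4, takes a point from world to camera coordinates). Camera axes: x right, y up, looking along -z (the intrinsics and any distortion apply to the point x, -y, -z); pixel columns grow to the right and rows downward; lengths in m; the calibration is good to about 2 mm. The wrist camera is an equidistant fisheye: a pixel r from the principal point sees the ray r / f radians off the axis. A picture is of the moment at which its call begins. There is no depth.
- hand_in(): hands the job in; it is judged then, once.
The state is a dict: "time_s": time; "joint_positions": joint angles; "qvel": joint speeds; "tau": joint torques, N m; "position": TCP position; "tcp_rot": TCP orientation; "force": force on the tool from outside, world axes, zero at the start; "moment": the same for the moment, N m; "opening": opening from 0.0 (shut) to 1.0 (fully open); "grasp_force": force on a finger pad.
Only numpy, scipy, OpenCV 4.12 (cv2) and the standard library are available. Lean on these libraries where they do the work, as an engineer would, in place of code of your own. Each camera call takes 0.05 s, during which the arm holds its last target. There are 200 camera calls.

### The job

Fit the ring of the breakaway torque wrench right down over the tall hexagon nut of the strap clamp without forcing it, and turn the wrench clockwise (seen from above) until the breakaway joint in its head gives. Stop at once when it gives, well before the joint runs on to its stop, and let go, leaving the wrench on the nut with its joint as it has given. Leave everything else on the bench where it lies.

Things in the scene. Friction and masses are not known exactly. Their poses are not given: they have to be found in the camera images.
- wrench: The breakaway torque wrench, plain steel, 222 mm long, lying flat. Straight handle 20 mm wide, 18 mm high, from x = -90 to +60 mm, ending in a round eye 58 mm wide round the turning hexagon ring. Origin on the underside at the grip point; x along the handle towards the ring, z up. About 0.3 kg; balance point 45 mm from the origin towards the ring.
- ring (a point): Centre of the ring in the wrench's eye, on its underside, 90 mm from the wrench's origin along x. The ring has a six-sided through hole, 31.2 mm across flats, and is 22 mm thick. x points through a corner of the hexagon, away from the handle while the joint is straight; z up. A pointer on the ring lies over a fixed pointer on the eye while straight, beside it once it has given.
- head (a joint): The wrench's breakaway joint, about the ring's axis, rad: 0 straight; grows as the handle goes on clockwise (from above) while ring and nut stand still; stop at 0.55. Rigid up to 1.3 N m (14 N at the grip point), then gives, turning on at that same torque without a rise, and stays as left. Anti-clockwise it is rigid. It has given from 0.05 on; past 0.3 is overpulled.
- fixture: The strap clamp, fixed to the bench: steel base plate 144 x 84 x 12 mm, origin on the bench under the nut's axis, plate from x = -40 to +104 mm, on it a strap 36 mm wide (top at 46 mm) clamping a grey die ring, and a washer (46 mm wide, top at 49 mm) under the tall nut. x points roughly away from the robot.
- nut_seat (a point): On the nut's axis at its foot, on the washer, 49 mm above the bench. Nut 30 mm across flats, 25 mm high, top 3.5 mm chamfered. x points through a corner. Home: ring here within 4 mm, its x on any of the 6 corners (play 0.08 rad). The nut first turns on by 0.2 to 0.9 rad (unknown), stiffening from 0.6 to 1.3 N m, and stays as left. Let go, the wrench droops up to 0.1 rad.
- spanner: Bystander: small open-ended spanner, 30 x 151 x 7 mm, origin at the centre of its underside.
- plug: Bystander: stepped steel die plug, 55 mm wide, 48 mm high.
- punch: Bystander: brownish cone-shaped punch, 49 mm wide, 56 mm high.
- pen: Bystander: black marker lying flat, 18 x 121 x 18 mm.
- disc: Bystander: flat round metal lid, 68 mm wide, 5 mm thick.

How it is judged (in metres and radians):
On the way, in this order (a step that is already met when the one before it is completed fails the run):
1. the wrench's ring is fully down on the nut, its joint still straight (horizontal distance between ring and nut_seat below 0.004 m and z of ring in the frame of nut_seat below 0.005 m and angle between ring's own z axis and vertical below 0.2 rad and value of joint head below 0.04 rad), for 0.2 s.
2. with the ring on the nut and the nut tight, the wrench's joint has given (horizontal distance between ring and nut_seat below 0.004 m and z of ring in the frame of nut_seat below 0.005 m and angle between ring's own z axis and vertical below 0.2 rad and value of joint head above 0.05 rad), for 0.1 s.
At the end, for the whole second after the job is handed in: The wrench rests released on the nut with its ring fully down (within 4 mm of the axis, 5 mm of the seat, tilted under 0.2 rad), its joint turned by between 0.05 and 0.3 rad, everything at rest (all of step 2 and value of joint head below 0.3 rad and linear speed of wrench below 0.02 m/s); the robot touches nothing.
It fails at once if the wrench's joint is turned past 0.3 rad (overpulled) (value of joint head above 0.3 rad).
It fails at once if the wrench is forced against the clamp or nut with more than 35 N while its ring is not yet down over the nut (contact force between wrench and fixture above 35 N and z of ring in the frame of nut_seat above 0.015 m).
It fails at once if the robot itself bumps the clamp with more than 10 N (contact force between the arm and fixture above 10 N).
It fails at once if the fingers bump the clamp with more than 10 N (contact force between the fingers and fixture above 10 N).
It fails at once if a bystander is moved by more than 30 mm (distance of any of spanner, plug, punch, pen, disc from where it was at the start of the episode above 0.03 m).
It also fails if it takes over 72 s, if anything falls off the work surface, if the arm or the gripper's body presses on something with over 40 N, if the wrist force passes 120 N, or if a joint passes its speed limit or range.

## Working session

There is one attempt and no reset: what is moved stays moved. The work goes in short steps, Python scripts to look and compute and a tool call to move; the robot and the scene stay as the last step left them, time stands still between calls to the robot, and variables do not carry over. Pictures are saved under pics/ and viewed, at most 10 in all, crops included, and the job is handed in when it is done.

Besides the shell and the picture viewer there is one more tool, called after ">>>" by a JSON object that holds its "fn" and its "kwargs", one argument or row to a line. jog_arm: Moves the arm, as the interface text tells. Its arguments: {"type":"object","properties":{"delta_pos":{"type":"array"},"turn":{"type":"array"},"grip":{"type":"array"}},"required":["delta_pos","turn","grip"]}

```bash
mkdir -p pics; ls; cat > h.py <<'E'
from rig import *
import numpy as np, cv2
def snap(n,f):
    c=capture(n); cv2.imwrite('pics/'+f+'.png',c['color'])
    import pickle; pickle.dump(c,open(f+'.pkl','wb')); return c
def load(f):
    import pickle; return pickle.load(open(f+'.pkl','rb'))
def proj(c,P,fish=False):
    p=np.asarray(c['camera_from_world'])@np.r_[P,1]; x,y,z=p[0],-p[1],-p[2]
    f=c['color'].shape[0]/2/np.tan(np.radians(c['fovy'])/2)
    if fish:
        r=np.hypot(x,y); t=np.arctan2(r,z); return np.array([c['cx']+f*t*x/r,c['cy']+f*t*y/r])
    return np.array([c['cx']+f*x/z,c['cy']+f*y/z])
def ray(c,uv,z,fish=False):
    f=c['color'].shape[0]/2/np.tan(np.radians(c['fovy'])/2)
    a=(uv[0]-c['cx'])/f; b=(uv[1]-c['cy'])/f
    if fish:
        r=np.hypot(a,b); d=np.array([np.sin(r)*a/r,-np.sin(r)*b/r,-np.cos(r)])
    else: d=np.array([a,-b,-1])
    T=np.asarray(c['camera_from_world']); R=T[:3,:3]; o=-R.T@T[:3,3]; w=R.T@d
    return o+w*(z-o[2])/w[2]
E
python3 - <<'E'
from h import *
a=snap('scene','a')['color'];b=snap('side','b')['color'];w=snap('wrist','w')['color']
for n in 'abw': c=load(n);print(n,c['fovy'],c['cx'],c['cy'],np.round(c['camera_from_world'],3).tolist())
print(read_state())
E
```

```text
pics
a 47.44068922455235 283.1863666352144 202.6968429891579 [[-0.832, -0.555, 0.018, 0.493], [0.301, -0.423, 0.855, -0.215], [-0.467, 0.716, 0.518, -1.322], [0.0, 0.0, 0.0, 1.0]]
b 48.21394788505184 274.9849269120099 212.65228192185575 [[0.983, 0.181, -0.0, -0.543], [-0.138, 0.751, 0.646, 0.003], [0.117, -0.635, 0.764, -1.437], [0.0, 0.0, 0.0, 1.0]]
w 65.70646984690485 285.28033835238335 204.26581488852588 [[0.379, -0.925, -0.002, -0.624], [0.891, 0.366, -0.27, 0.033], [0.251, 0.101, 0.963, -0.39], [0.0, 0.0, 0.0, 1.0]]
{'time_s': 0.15, 'joint_positions': array([-7.78941461e+01,  3.02684638e+01,  8.21404722e+01,  6.08837886e-04,
        6.76893379e+01, -1.02275294e+01]), 'qvel': array([ 0.00711827, -0.24086533, -0.19797518,  0.10077537,  0.09046055,
       -0.01261597]), 'tau': array([-5.39990851e-04, -4.40430629e+01, -1.76841813e+01,  6.32728217e-02,
        5.52998018e-02, -1.07160988e-04]), 'position': array([ 0.23740306, -0.57753927,  0.22177258]), 'tcp_rot': array([[ 9.24990063e-01,  3.79991133e-01, -3.50097584e-04],
       [ 3.79991164e-01, -9.24988592e-01,  1.67912154e-03],
       [ 3.14215023e-04, -1.68620472e-03, -9.99998529e-01]]), 'force': array([0.5052116 , 0.56728377, 0.2709837 ]), 'moment': array([ 0.00701427,  0.01225129, -0.05426361]), 'grasp_force': 0.0, 'opening': 1.004184265601511}
```

View pics/a.png

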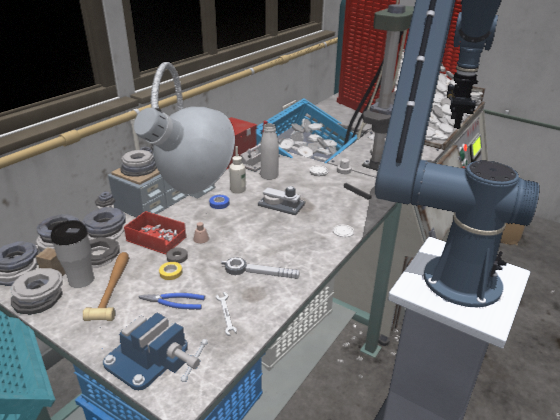

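View pics/b.png

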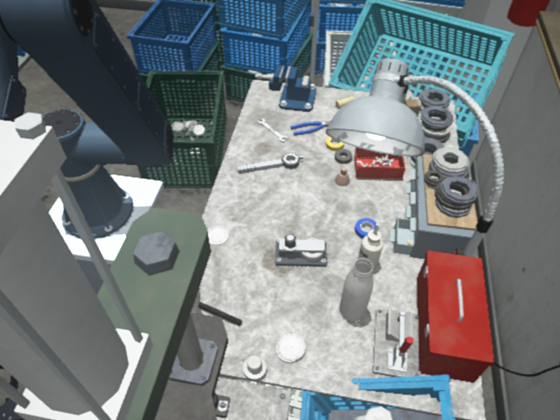

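Scene: wrench ring ≈(235,266), handle end ≈(298,272); nut ≈(291,192). Side: ring ≈(291,160), handle end ≈(240,167); nut ≈(290,241). Enlarging these for accuracy.

```bash
python3 - <<'E'
from h import *
a=load('a')['color'];b=load('b')['color']
def cr(i,u,v,w=80,h=60): return cv2.resize(i[v:v+h,u:u+w],(400,300),interpolation=cv2.INTER_CUBIC)
m=np.vstack([np.hstack([cr(a,220,242),cr(a,250,165)]),np.hstack([cr(b,230,138),cr(b,262,222)])])
cv2.imwrite('pics/m.png',m)
A,B=load('a'),load('b')
for z,u,v in[(.022,(235,266),(291,160)),(.018,(298,272),(240,167)),(.074,(291,192),(290,241))]: print(ray(A,u,z),ray(B,v,z))
E
```

```text
[0.53327626 0.32975763 0.022     ] [0.54887608 0.31025722 0.022     ]
[0.37882115 0.24728621 0.018     ] [0.38929065 0.25149875 0.018     ]
[ 0.58216741 -0.02856514  0.074     ] [ 0.60430714 -0.05853828  0.074     ]
```

View pics/m.png

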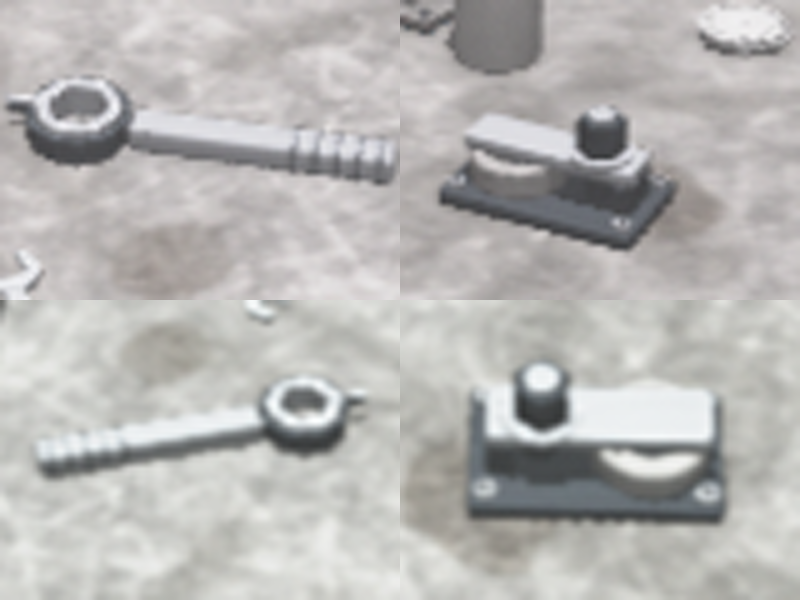

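Crop readings: ring top centre scene (236,262.4), side (290.6,158.2); nut top scene (290.6,187.6), side (290.4,237.2).

```bash
python3 - <<'E'
from h import *
from scipy.optimize import least_squares as ls
A,B=load('a'),load('b')
for n,z,u,v in[('ring',.022,(236,262.4),(290.6,158.2)),('end',.018,(299,271.8),(238,166.6)),('nut',.074,(290.6,187.6),(290.4,237.2))]:
  print(n,ray(A,u,z),ray(B,v,z),ls(lambda p:np.r_[proj(A,p)-u,proj(B,p)-v],[.5,0,.05]).x)
W=load('w');T=np.array(W['camera_from_world']);R=T[:3,:3];o=-R.T@T[:3,3];s=read_state()
print('cam in tcp',s['tcp_rot'].T@(o-s['position']),s['tcp_rot'].T@R.T)
E
```

```text
ring [0.54096728 0.31568208 0.022     ] [0.54619133 0.31855575 0.022     ] [0.54350194 0.31603844 0.02211595]
end [0.3770231  0.24498369 0.018     ] [0.38241484 0.25213711 0.018     ] [0.37903402 0.2478154  0.01983747]
nut [ 0.59931705 -0.05257801  0.074     ] [ 0.60330371 -0.04558564  0.074     ] [ 0.60133544 -0.04880299  0.07631262]
cam in tcp [ 0.07329232  0.00033508 -0.16181403] [[-8.42271911e-04  9.62688671e-01  2.70610075e-01]
 [ 9.99999615e-01  7.44214575e-04  4.64966599e-04]
 [ 2.46226116e-04  2.70610362e-01 -9.62688928e-01]]
```

```bash
python3 - <<'E'
from h import *
from scipy.optimize import least_squares as ls
A,B=load('a'),load('b')
for n,u,v in[('lever tip',(345,184),(240,322)),('lamp tip',(195,197),(375,155)),('bottle top',(269,124),(364,262)),('lamp body',(205,150),(370,125))]:
  r=ls(lambda p:np.r_[proj(A,p)-u,proj(B,p)-v],[.5,0,.05]);print(n,r.x,r.cost)
for z in(0,.3,.6):print(z,'colA',ray(A,(378,160),z),'colB',ray(B,(190,365),z))
for z in(0.0,): print(ray(B,(180,420),z),ray(B,(222,360),z))
W=load('w')
for p in [(.38,-.4,0),(.6,-.05,.07)]:print(proj(W,p,True))
E
```

```text
lever tip [ 0.51356691 -0.28672448  0.01035318] 0.4689170824397622
lamp tip [0.78743843 0.2390812  0.12974229] 85.70108130512116
bottle top [ 0.79035687 -0.19045253  0.21230805] 1.011023885851463
lamp body [0.76029145 0.20011866 0.27575723] 49.466005974056344
0 colA [ 0.50241088 -0.56639257  0.        ] colB [ 0.42087003 -0.41279503  0.        ]
0.3 colA [0.27737607 0.02488503 0.3       ] colB [ 0.49805088 -0.52324711  0.3       ]
0.6 colA [0.05234127 0.61616263 0.6       ] colB [ 0.57523173 -0.6336992   0.6       ]
[ 0.43621481 -0.53783916  0.        ] [ 0.4932145  -0.38686677  0.        ]
[193.68483389  16.85288327]
[  52.38449941 -147.87007596]
```

View pics/w.png

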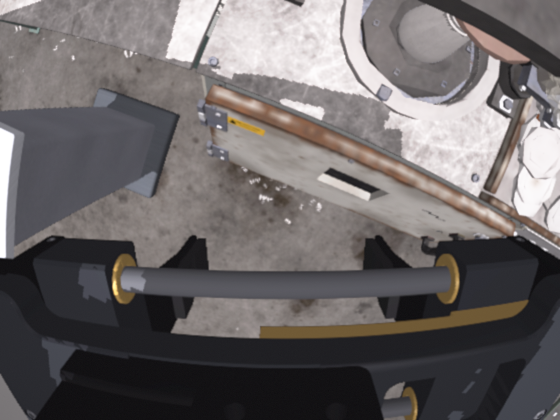

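Wrist view: press base ring ahead at (430,40), table edge, no bench objects below. The press stands near the direct line, so I retract towards the base first, then swing to the nut.

>>> {"fn": "jog_arm", "kwargs": {
  "delta_pos": [
    [-1.3,5.3,0],
    [-2.7,10.7,0],
    [-4,16,0],
    [-0.3,20,0],
    [3.4,24,0],
    [7.1,28,0],
    [10.8,32,0],
    [14.5,36,0],
    [18,40,0],
    [23,43.6,0],
    [28,47.2,0],
    [33,50.8,0]
  ],
  "turn": [0,0,0,0,0,0,0,0,0,0,0,0],
  "grip": [0,0,0,0,0,0,0,0,0,0,0,0]
}}

```text
time_s: 1.65
position: [0.5689, -0.0686, 0.2224]
tcp_rot: [[0.925, 0.38, -0.0], [0.38, -0.925, -0.0], [-0.0, 0.0, -1.0]]
force: [0.6, -1.0, -0.2]
opening: 1.0
grasp_force: 0.0
```

>>> {"fn": "jog_arm", "kwargs": {
  "delta_pos": [
    [1.5,1,0],
    [1.5,1,0],
    [1.5,1,0]
  ],
  "turn": [0,0,0],
  "grip": [0,0,0]
}}

```text
time_s: 2.02
position: [0.5809, -0.0609, 0.2222]
tcp_rot: [[0.925, 0.379, -0.002], [0.379, -0.925, 0.0], [-0.002, -0.001, -1.0]]
force: [-0.2, 0.6, -0.1]
opening: 1.004
grasp_force: 0.0
```

```bash
python3 - <<'E'
from h import *
c=snap('wrist','n'); print(proj(c,(.601,-.048,.074),True))
E
```

```text
[280.62547659 166.60468201]
```

View pics/n.png

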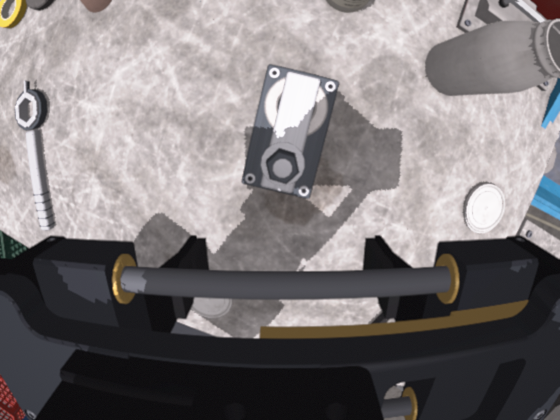

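Nut at about (283,166), agreeing with the prediction (280.6,166.6); wrench at left, ring (29,108). Enlarging the nut.

```bash
python3 - <<'E'
from h import *
i=load('n')['color']
cv2.imwrite('pics/nc.png',cv2.resize(i[140:195,250:315],(780,660),interpolation=cv2.INTER_CUBIC)[:600])
E
```

```text
(no output)
```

View pics/nc.png

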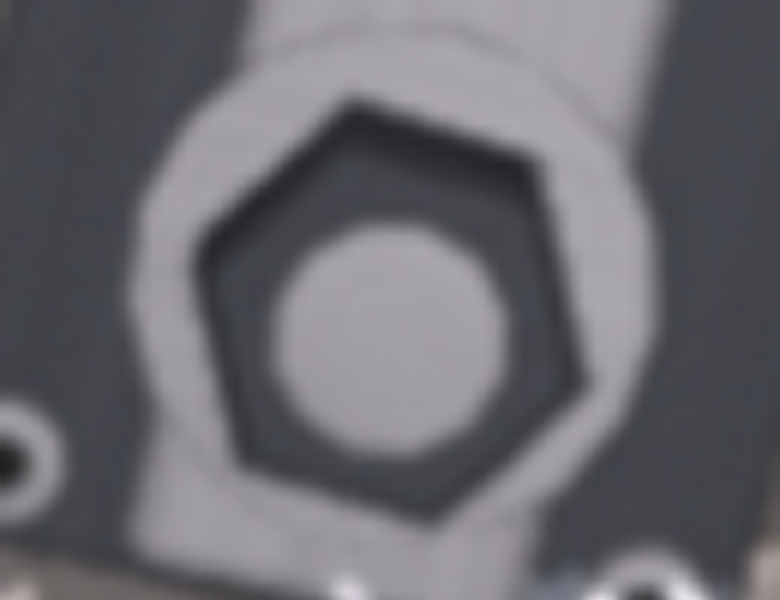

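```bash
python3 - <<'E'
from h import *
from scipy.optimize import least_squares as ls
c=load('n'); px=lambda u,v:np.array([250+(u+.5)/12-.5,140+(v+.5)/12-.5])
cor=[((355,95),.049),((540,155),.049),((590,380),None),((435,525),.0705),((240,465),.0705),((197,250),None)]
R=.015/np.cos(np.pi/6)
# order: image clockwise = from above clockwise
def res(p):
  r=list(proj(c,(p[0],p[1],.074),True)-px(390,338))
  for k,(q,z) in enumerate(cor):
    if z is None: continue
    a=p[2]-k*np.pi/3
    r+=list(proj(c,(p[0]+R*np.cos(a),p[1]+R*np.sin(a),z),True)-px(*q))
  return np.array(r)
for g in (.2,.7,1.2):
  s=ls(res,[.6,-.048,g]);print(s.x[:2],np.degrees(s.x[2]),s.cost,np.round(s.fun,1))
A,B=load('a'),load('b')
# wrench in wrist image
r=ray(c,(29,108),.022,True);e=ray(c,(44,227),.018,True);print(r,e,np.degrees(np.arctan2(*(r-e)[1::-1])))
# washer centre, fixture yaw from plate holes
print(ray(c,px(393,290),.049,True))
h1=ray(c,(274,72),.012,True);h2=ray(c,(250,178),.012,True);print(np.degrees(np.arctan2(*(h1-h2)[1::-1])))
E
```

```text
[ 0.60089452 -0.04966647] 34.36920961925982 0.3581617606231593 [ 0.1 -0.4 -0.3 -0.2  0.3 -0.1  0.2  0.4 -0.4  0.2]
[ 0.60089452 -0.04966647] 34.36921065023331 0.35816176062335936 [ 0.1 -0.4 -0.3 -0.2  0.3 -0.1  0.2  0.4 -0.4  0.2]
[ 0.60089452 -0.04966647] 34.369209997661585 0.35816176062320654 [ 0.1 -0.4 -0.3 -0.2  0.3 -0.1  0.2  0.4 -0.4  0.2]
[0.54806755 0.3091602  0.022     ] [0.38487972 0.24620455 0.018     ] 21.0959384832966
[ 0.60059905 -0.04962817  0.049     ]
9.077342461756666
```

>>> {"fn": "jog_arm", "kwargs": {
  "delta_pos": [
    [-2,5.7,0],
    [-4,11.4,0],
    [-6,17,0],
    [-8,22.7,-2],
    [-10,28.4,-5],
    [-12,34,-8],
    [-12,34,-10],
    [-12,34,-10],
    [-12,34,-10]
  ],
  "turn": [0,0,0,0,0,0,0,0,0],
  "grip": [0,0,0,0,0,0,0,0,0]
}}

```text
time_s: 3.2
position: [0.4635, 0.2788, 0.1235]
tcp_rot: [[0.926, 0.378, 0.001], [0.378, -0.926, 0.0], [0.001, 0.0, -1.0]]
force: [0.9, -1.2, 1.0]
opening: 1.0
grasp_force: 0.0
```

```bash
python3 - <<'E'
from h import *
c=snap('wrist','g'); print(proj(c,(.546,.313,.022),True),read_state()['position'])
E
```

```text
[284.16790083  95.46533156] [0.46383648 0.2788046  0.12378463]
```

View pics/g.png

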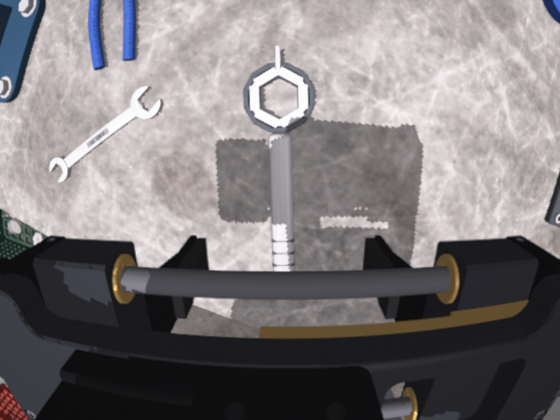

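Ring centre ≈(279,97), pointer tip (278,48), handle centreline ≈(281,150) to (283,225).

```bash
python3 - <<'E'
from h import *
c=load('g')
i=c['color']
P=[ray(c,(279,97),.022,True),ray(c,(281,150),.018,True),ray(c,(283,225),.018,True)]
for p in P:print(p)
d=P[0]-P[2];y=np.arctan2(d[1],d[0]);print(np.degrees(y),P[0][:2]-.09*np.array([np.cos(y),np.sin(y)]))
g=cv2.cvtColor(i,cv2.COLOR_BGR2GRAY)
cv2.imwrite('pics/gc.png',np.hstack([cv2.resize(i[40:140,230:330],(400,400),interpolation=cv2.INTER_CUBIC),cv2.resize(i[130:230,230:330],(400,400),interpolation=cv2.INTER_CUBIC)]))
E
```

```text
[0.54329889 0.31634717 0.022     ]
[0.50358005 0.29855386 0.018     ]
[0.44383381 0.27253532 0.018     ]
23.77227913791962 [0.46093496 0.28006794]
```

View pics/gc.png

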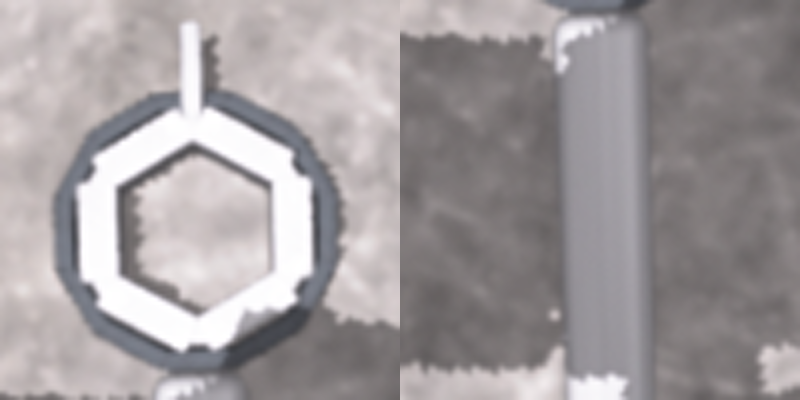

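Ring hole centre (279.1,97.2); the wrench is at yaw ≈23.3°, grip point (0.461,0.281), consistent with the size. Descending to grip slightly ring-ward of the origin.

>>> {"fn": "jog_arm", "kwargs": {
  "delta_pos": [
    [0.6,0.6,-4],
    [0.6,0.6,-8],
    [0.6,0.6,-11],
    [0.6,0.6,-11.8],
    [0.6,0.6,-11.9],
    [0.6,0.6,-11.9],
    [0.6,0.6,-11.9],
    [0.6,0.6,-11.9],
    [0.6,0.6,-11.9],
    [0.6,0.6,-11.9],
    [0.6,0.6,-11.9],
    [0.6,0.6,-11.9]
  ],
  "turn": [1,1,1,1,1,1,1,1,1,1,1,1],
  "grip": [0,0,0,0,0,1,1,1,1,1,1,1]
}}

```text
time_s: 4.75
position: [0.4684, 0.2859, 0.0035]
tcp_rot: [[0.918, 0.396, -0.0], [0.396, -0.918, -0.0], [-0.0, -0.0, -1.0]]
force: [-0.2, 0.5, 0.0]
opening: 0.289
grasp_force: 0.0
```

```bash
python3 - <<'E'
from h import *
s=read_state(); print(s['position'],s['opening'],s['grasp_force'],s['force'],s['moment'],s['joint_positions'])
E
```

```text
[0.46844403 0.28591189 0.00347064] 0.28897498135980765 0.0 [-0.15767698  0.46913941  0.0294731 ] [-0.00652003 -0.010752   -0.04686033] [1.97284009e+01 4.41264420e+01 1.01328591e+02 3.17405813e-04
 3.45568270e+01 8.63905922e+01]
```

>>> {"fn": "jog_arm", "kwargs": {
  "delta_pos": [
    [0,0,0],
    [0,0,0],
    [0,0,0],
    [0,0,0],
    [0,0,2],
    [0,0,5],
    [0,0,9],
    [0,0,12],
    [0,0,12],
    [0,0,12]
  ],
  "turn": [0,0,0,0,0,0,0,0,0,0],
  "grip": [1,1,1,1,1,1,1,1,1,1]
}}

```text
time_s: 6.0
position: [0.4672, 0.2855, 0.1222]
tcp_rot: [[0.918, 0.396, -0.003], [0.396, -0.918, -0.001], [-0.003, -0.0, -1.0]]
force: [-0.2, -0.1, -3.3]
opening: 0.224
grasp_force: 30.0
```

```bash
python3 - <<'E'
from h import *
c=snap('wrist','l');snap('scene','l2')
s=read_state(); print(s['position'],s['opening'],s['grasp_force'],s['force'],s['moment'])
i=c['color'];b=load('l2')['color']
cv2.imwrite('pics/lc.png',np.hstack([cv2.resize(i[20:220,200:360],(400,500),interpolation=cv2.INTER_CUBIC),cv2.resize(b[200:260,210:258],(400,500),interpolation=cv2.INTER_CUBIC)]))
E
```

```text
[0.46706484 0.2854077  0.12172827] 0.22154399823358067 29.992706179618835 [-0.60752889  0.12367268 -2.27247369] [0.01778806 0.08355761 0.03979589]
```

View pics/lc.png

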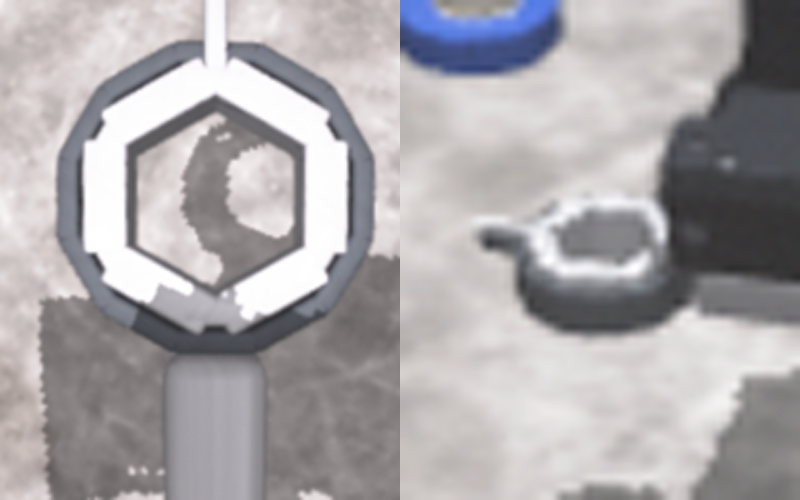

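Grasped: hex hole corners in the crop: top (215,97), bottom (215,295), left (128,147)/(128,246), right (305,145)/(303,243).

```bash
python3 - <<'E'
from h import *
from scipy.optimize import least_squares as ls
c=load('l'); s=read_state(); px=lambda q:np.array([200+(q[0]+.5)/2.5-.5,20+(q[1]+.5)/2.5-.5])
cor=[(215,97),(305,145),(303,243),(215,295),(128,246),(128,147)]
R=.0156/np.cos(np.pi/6); M=s['tcp_rot']; t=s['position']
def pts(p):
  a=p[3]-np.arange(6)*np.pi/3
  return [np.array([p[0]+R*np.cos(k),p[1]+R*np.sin(k),p[2]-np.tan(p[4])*R*np.cos(k-p[3])]) for k in a]
y0=np.arctan2(M[1,0],M[0,0])
f=lambda p:np.concatenate([proj(c,q,True)-px(k) for q,k in zip(pts(np.r_[p,0]),cor)])
r=ls(f,[t[0]+.07,t[1]+.03,t[2]+.018,y0]);p=r.x
print(p,np.degrees(p[3]),np.degrees(y0),np.round(r.fun,1)); 
print('z fixed', ls(lambda q:f([q[0],q[1],t[2]+.018,q[2]]),[p[0],p[1],p[3]]).x, t)
d=p[:3]-t; print('rel tcp frame',M.T@d)
print(ray(c,px((215,380)),t[2]+.014,True),ray(c,px((217,480)),t[2]+.014,True))
E
```

```text
[0.54211853 0.31708737 0.13753629 0.41227567] 23.62165590439196 23.335921817147337 [ 0.  -0.5 -0.7  0.2  0.1  0.7  0.5 -0.2  0.2 -0.1 -0.2 -0.2]
z fixed [0.54201917 0.31704886 0.41227589] [0.46706484 0.2854077  0.12172827]
rel tcp frame [ 0.08139766  0.00063719 -0.01614206]
[0.51083643 0.30374128 0.13572827] [0.49322829 0.2957385  0.13572827]
```

>>> {"fn": "jog_arm", "kwargs": {
  "delta_pos": [
    [0.8,-4.8,0],
    [1.6,-9.5,0],
    [2.5,-14.2,0],
    [3.3,-19,0],
    [4.1,-23.8,0],
    [5,-28.5,0],
    [5.8,-33.3,0],
    [6.3,-36.5,0],
    [6.6,-38,0],
    [6.6,-38,0],
    [6.6,-38,0],
    [6.6,-38,0]
  ],
  "turn": [1.5,3,4.5,6,7.5,9,10,10.8,10.8,10.8,10.8,10.8],
  "grip": [1,1,1,1,1,1,1,1,1,1,1,1]
}}

```text
time_s: 7.6
position: [0.534, -0.0926, 0.1234]
tcp_rot: [[0.827, 0.563, -0.001], [0.563, -0.827, 0.001], [-0.0, -0.001, -1.0]]
force: [0.1, -0.4, -2.5]
opening: 0.226
grasp_force: 30.0
```

```bash
python3 - <<'E'
from h import *
c=snap('wrist','o')
s=read_state(); print(s['position'],s['tcp_rot'][:2,0],s['force'],s['moment'])
i=c['color']
cv2.imwrite('pics/oc.png',cv2.resize(i[40:150,220:360],(764,600),interpolation=cv2.INTER_CUBIC))
print(proj(c,(.6009,-.0497,.074),True))
E
```

```text
[ 0.53416586 -0.09271865  0.12352207] [0.82676329 0.56254991] [-0.57541942 -0.35309768 -2.35901844] [-0.09523916  0.12052348 -0.03595511]
[288.48508159 105.59846836]
```

View pics/oc.png

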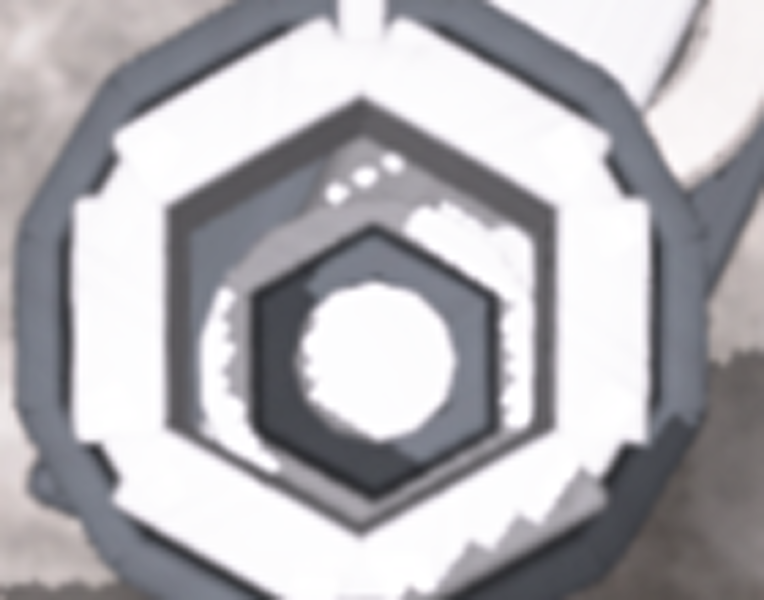

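Ring hole corners: (362,98),(555,208),(555,428),(362,532),(167,428),(167,208); nut: top circle centre (378,361), corners (375,225),(495,295),(495,435),(375,498),(253,430),(253,292). Aligned in angle, a small offset remains.

```bash
cat > fit.py <<'E'
from h import *
from scipy.optimize import least_squares as ls
def fit(c,px,cor,Rf,zs,g,circ=None,freez=False):
  R=Rf/np.cos(np.pi/6)
  def f(p):
    r=[]
    for k,(q,z) in enumerate(zip(cor,zs)):
      if z is None: continue
      a=p[2]-k*np.pi/3
      r.append(proj(c,(p[0]+R*np.cos(a),p[1]+R*np.sin(a),(p[3] if freez else z)),True)-px(q))
    if circ: r.append(proj(c,(p[0],p[1],.074),True)-px(circ))
    return np.concatenate(r)
  s=ls(f,g); return s.x,np.degrees(s.x[2]),np.round(s.fun,1)
E
python3 - <<'E'
from fit import *
c=load('o');px=lambda q:np.array([220+(q[0]+.5)/5.457-.5,40+(q[1]+.5)/5.4545-.5])
s=read_state();t=s['position'];z=t[2]
ring=[(362,98),(555,208),(555,428),(362,532),(167,428),(167,208)]
nut=[(375,225),(495,295),(495,435),(375,498),(253,430),(253,292)]
print('ring',fit(c,px,ring,.0156,[1]*6,[.6,-.05,.6,z+.016],freez=True))
print('ring',fit(c,px,ring,.0156,[z+.016]*6,[.6,-.05,.6]))
print('nut',fit(c,px,nut,.015,[.0705]*6,[.6,-.05,.6],circ=(378,361)))
print('nut',fit(c,px,nut,.015,[.049,.06,.0705,.0705,.0705,.06],[.6,-.05,.6],circ=(378,361)))
print('nutz',fit(c,px,nut,.015,[1]*6,[.6,-.05,.6,.07],freez=True))
print(t,np.degrees(np.arctan2(*s['tcp_rot'][1::-1,0])))
E
```

```text
ring (array([ 0.60138508, -0.04724494,  0.59683383,  0.14044499]), np.float64(34.1960595393477), array([-0.1, -0.1,  0.1,  0. , -0.2, -0.2, -0.1,  0.6,  0.3, -0.2,  0.1,
       -0. ]))
ring (array([ 0.60142481, -0.04721868,  0.59683388]), np.float64(34.19606264355084), array([-0.1,  0.1, -0.2,  0.1, -0.4, -0.3, -0.1,  0.3,  0.5, -0.4,  0.3,
        0.1]))
nut (array([ 0.60075644, -0.04968266,  0.58961697]), np.float64(33.78256370310034), array([ 0.2, -1. ,  1.1, -0.4,  0.8,  0. , -0.2,  1.2, -0.7,  0.5, -0.6,
       -0.3, -0.5, -0. ]))
nut (array([ 0.60119079, -0.04945096,  0.58710474]), np.float64(33.63862364767904), array([ 0. ,  1.5,  0. , -0.1,  0.9, -0.7, -0.2,  0.5, -0.7, -0.3,  0.4,
       -0. , -0.4, -0.8]))
nutz (array([ 0.60094334, -0.04956194,  0.58957935,  0.06235773]), np.float64(33.78040859167915), array([ 0.1, -0.1,  0.2,  0. , -0.1, -0.5, -0.3,  0.3,  0. ,  0.1,  0.1,
        0.2]))
[ 0.53416586 -0.09271865  0.12352207] 34.23232646305682
```

>>> {"fn": "jog_arm", "kwargs": {
  "delta_pos": [
    [0,-0.2,-1],
    [-0.05,-0.25,-2],
    [-0.05,-0.25,-3],
    [-0.05,-0.25,-3.3],
    [-0.05,-0.25,-3.3],
    [-0.05,-0.25,-3.3]
  ],
  "turn": [-0.3,-0.3,-0.3,-0.3,-0.3,-0.3],
  "grip": [1,1,1,1,1,1]
}}

```text
time_s: 8.4
position: [0.5343, -0.0967, 0.0908]
tcp_rot: [[0.831, 0.557, 0.001], [0.557, -0.831, -0.0], [0.0, 0.001, -1.0]]
force: [-0.7, -1.1, -2.0]
opening: 0.226
grasp_force: 30.0
```

```bash
cat > hexes.py <<'E'
from fit import *
# ring hole rim seen as inner edge of the bright ring; nut bright top disc
def look(n):
  c=snap('wrist',n); s=read_state(); print(np.round(s['position'],4),s['force'].round(1),s['moment'].round(2),np.degrees(np.arctan2(*s['tcp_rot'][1::-1,0])).round(2))
  g=cv2.cvtColor(c['color'],cv2.COLOR_BGR2GRAY); print('pred nut',proj(c,(.601,-.0496,.074),True))
  m=(g>170).astype(np.uint8); k,l,st,ce=cv2.connectedComponentsWithStats(m)
  for j in range(1,k):
    if 60<st[j,4]<9000 and abs(ce[j]-[286,105]).max()<40:
      print(st[j],ce[j].round(1),ray(c,ce[j],.074,True).round(4))
  return c
E
python3 -c "
from hexes import *
look('p')"
```

```text
[ 0.5344 -0.0967  0.0909] [-0.3  0.4 -3.3] [-0.08  0.06  0.03] 33.83
pred nut [281.16641652  99.85404338]
[293  72  25  57 513] [308.2  98.4] [ 0.6099 -0.0612  0.074 ]
[264  84  35  34 911] [281.  100.4] [ 0.6007 -0.0497  0.074 ]
```

>>> {"fn": "jog_arm", "kwargs": {
  "delta_pos": [
    [-0.1,0.2,0],
    [-0.1,0.2,0],
    [-0.1,0.2,0],
    [-0.1,0.2,0]
  ],
  "turn": [0,0,0,0],
  "grip": [1,1,1,1]
}}

```text
time_s: 8.95
position: [0.5331, -0.0946, 0.0906]
tcp_rot: [[0.831, 0.557, 0.0], [0.557, -0.831, -0.0], [0.0, 0.0, -1.0]]
force: [0.2, 0.3, -3.7]
opening: 0.228
grasp_force: 30.0
```

```bash
python3 - <<'E'
from hexes import *
c=look('q')
g=cv2.cvtColor(c['color'],cv2.COLOR_BGR2GRAY)
# bright/dark edge of ring hole along 180 rays, from outside inward
print(g[98,225:345:2].tolist()); print(g[50:150:2,284].tolist())
E
```

```text
[ 0.5331 -0.0946  0.0906] [-0.1  0.1 -3. ] [-0.04  0.08 -0.06] 33.84
pred nut [285.68234802 100.12388704]
[295  72  23  56 306] [309.8  97.7] [ 0.6094 -0.0596  0.074 ]
[268  84  35  34 924] [285.2 100.6] [ 0.6006 -0.0496  0.074 ]
[118, 121, 114, 61, 159, 250, 250, 251, 251, 251, 250, 251, 223, 93, 87, 150, 149, 65, 55, 69, 75, 115, 229, 252, 251, 251, 251, 252, 251, 252, 252, 251, 251, 251, 250, 250, 250, 250, 244, 139, 125, 126, 108, 61, 189, 250, 209, 95, 135, 245, 251, 250, 250, 250, 249, 248, 240, 104, 93, 122]
[248, 251, 251, 244, 163, 82, 82, 83, 133, 160, 157, 70, 90, 120, 120, 120, 118, 213, 251, 250, 250, 251, 251, 251, 252, 252, 252, 252, 252, 252, 252, 252, 252, 250, 148, 124, 125, 90, 68, 49, 67, 148, 138, 103, 216, 251, 251, 250, 248, 245]
```

```bash
python3 - <<'E'
from hexes import *
c=load('q'); print(ray(c,(285.7,97.7),.107,True), ray(c,(285.3,100.5),.074,True))
E
```

```text
[ 0.60061137 -0.04981177  0.107     ] [ 0.60071314 -0.04954341  0.074     ]
```

Ring and nut axes agree to 0.3 mm; lowering gently.

>>> {"fn": "jog_arm", "kwargs": {
  "delta_pos": [
    [0,0,-0.5],
    [0,0,-0.9],
    [0,0,-1.1],
    [0,0,-1.3],
    [0,0,-1.3],
    [0,0,-1.3]
  ],
  "turn": [0,0,0,0,0,0],
  "grip": [1,1,1,1,1,1]
}}

```text
time_s: 9.75
position: [0.5331, -0.0946, 0.0776]
tcp_rot: [[0.831, 0.557, 0.0], [0.557, -0.831, -0.0], [0.0, 0.0, -1.0]]
force: [1.0, -1.3, -3.4]
opening: 0.221
grasp_force: 30.0
```

>>> {"fn": "jog_arm", "kwargs": {
  "delta_pos": [
    [0,0,-0.1],
    [0,0,-0.2],
    [0,0,-0.3],
    [0,0,-0.3]
  ],
  "turn": [0,0,0,0],
  "grip": [1,1,1,1]
}}

```text
time_s: 10.25
position: [0.5329, -0.0945, 0.0745]
tcp_rot: [[0.831, 0.557, -0.0], [0.557, -0.831, 0.0], [-0.0, -0.0, -1.0]]
force: [-1.0, -0.5, -3.3]
opening: 0.23
grasp_force: 30.0
```

>>> {"fn": "jog_arm", "kwargs": {
  "delta_pos": [
    [0,0,-0.1],
    [0,0,-0.2],
    [0,0,-0.3],
    [0,0,-0.3]
  ],
  "turn": [0,0,0,0],
  "grip": [1,1,1,1]
}}

```text
time_s: 10.75
position: [0.533, -0.0946, 0.0714]
tcp_rot: [[0.831, 0.557, -0.0], [0.557, -0.831, 0.0], [-0.0, -0.0, -1.0]]
force: [0.0, 0.4, -2.7]
opening: 0.226
grasp_force: 30.0
```

>>> {"fn": "jog_arm", "kwargs": {
  "delta_pos": [
    [0,0,-0.1],
    [0,0,-0.2],
    [0,0,-0.3],
    [0,0,-0.4],
    [0,0,-0.4]
  ],
  "turn": [0,0,0,0,0],
  "grip": [1,1,1,1,1]
}}

```text
time_s: 11.38
position: [0.5329, -0.0945, 0.0674]
tcp_rot: [[0.831, 0.557, -0.0], [0.557, -0.831, 0.0], [-0.0, -0.0, -1.0]]
force: [0.1, 0.1, -2.4]
opening: 0.227
grasp_force: 30.0
```

```bash
python3 - <<'E'
from hexes import *
c=look('r')
g=cv2.cvtColor(c['color'],cv2.COLOR_BGR2GRAY)
print(g[98,225:345:2].tolist()); print(g[50:150:2,284].tolist())
E
```

```text
[ 0.533  -0.0946  0.0675] [-0.2  0.3 -3.9] [-0.08  0.11 -0.  ] 33.83
pred nut [285.98550508  97.71566202]
[ 266   79   40   40 1214] [285.5  98.3] [ 0.6006 -0.0496  0.074 ]
[118, 121, 114, 62, 159, 250, 250, 250, 251, 250, 250, 251, 222, 93, 86, 51, 67, 121, 123, 122, 148, 247, 251, 251, 251, 251, 251, 251, 252, 251, 252, 251, 251, 251, 250, 250, 250, 250, 250, 250, 219, 124, 125, 125, 103, 56, 87, 97, 134, 245, 251, 249, 250, 250, 249, 248, 239, 104, 93, 122]
[248, 250, 251, 244, 161, 80, 82, 72, 52, 94, 119, 119, 119, 119, 131, 243, 250, 250, 250, 250, 251, 251, 251, 252, 251, 251, 252, 252, 252, 252, 251, 251, 251, 250, 156, 123, 123, 125, 124, 117, 70, 72, 122, 103, 214, 250, 251, 249, 248, 245]
```

>>> {"fn": "jog_arm", "kwargs": {
  "delta_pos": [
    [0,0,-0.2],
    [0,0,-0.4],
    [0,0,-0.6],
    [0,0,-0.8],
    [0,0,-0.8]
  ],
  "turn": [0,0,0,0,0],
  "grip": [1,1,1,1,1]
}}

```text
time_s: 12.05
position: [0.5329, -0.0945, 0.0593]
tcp_rot: [[0.831, 0.557, -0.0], [0.557, -0.831, 0.0], [-0.0, -0.0, -1.0]]
force: [0.2, -0.3, -3.1]
opening: 0.226
grasp_force: 30.0
```

>>> {"fn": "jog_arm", "kwargs": {
  "delta_pos": [
    [0,0,-0.1],
    [0,0,-0.2],
    [0,0,-0.3],
    [0,0,-0.3]
  ],
  "turn": [0,0,0,0],
  "grip": [1,1,1,1]
}}

```text
time_s: 12.55
position: [0.533, -0.0946, 0.0565]
tcp_rot: [[0.831, 0.557, -0.0], [0.557, -0.831, 0.0], [-0.0, -0.0, -1.0]]
force: [-0.1, -1.1, -2.4]
opening: 0.227
grasp_force: 30.0
```

>>> {"fn": "jog_arm", "kwargs": {
  "delta_pos": [
    [0,0,-0.1],
    [0,0,-0.1],
    [0,0,-0.1]
  ],
  "turn": [0,0,0],
  "grip": [1,1,1]
}}

```text
time_s: 12.92
position: [0.533, -0.0946, 0.0555]
tcp_rot: [[0.831, 0.557, 0.0], [0.557, -0.831, 0.0], [0.0, 0.0, -1.0]]
force: [-0.5, -0.5, -3.2]
opening: 0.228
grasp_force: 30.0
```

>>> {"fn": "jog_arm", "kwargs": {
  "delta_pos": [
    [0,0,-0.1],
    [0,0,-0.1],
    [0,0,-0.1]
  ],
  "turn": [0,0,0],
  "grip": [1,1,1]
}}

```text
time_s: 13.3
position: [0.533, -0.0946, 0.0545]
tcp_rot: [[0.831, 0.557, -0.0], [0.557, -0.831, 0.0], [0.0, -0.0, -1.0]]
force: [-0.0, 0.1, -3.6]
opening: 0.223
grasp_force: 30.0
```

>>> {"fn": "jog_arm", "kwargs": {
  "delta_pos": [
    [0,0,-0.1],
    [0,0,-0.1],
    [0,0,-0.1]
  ],
  "turn": [0,0,0],
  "grip": [1,1,1]
}}

```text
time_s: 13.68
position: [0.533, -0.0946, 0.0535]
tcp_rot: [[0.831, 0.557, -0.0], [0.557, -0.831, 0.0], [-0.0, -0.0, -1.0]]
force: [0.5, 0.1, -3.4]
opening: 0.226
grasp_force: 30.0
```

>>> {"fn": "jog_arm", "kwargs": {
  "delta_pos": [
    [0,0,-0.1],
    [0,0,-0.1],
    [0,0,-0.1]
  ],
  "turn": [0,0,0],
  "grip": [1,1,1]
}}

```text
time_s: 14.05
position: [0.5331, -0.0946, 0.0526]
tcp_rot: [[0.831, 0.557, 0.0], [0.557, -0.831, -0.0], [0.0, 0.0, -1.0]]
force: [0.5, -0.3, -2.6]
opening: 0.228
grasp_force: 30.0
```

```bash
python3 - <<'E'
from h import *
for k in range(4):
  c=capture('wrist'); s=read_state(); print(s['position'].round(4),s['force'].round(1),s['moment'].round(2))
g=cv2.cvtColor(c['color'],cv2.COLOR_BGR2GRAY)
print(g[98,225:345:2].tolist()); print(g[50:150:2,284].tolist())
E
```

```text
[ 0.5331 -0.0946  0.0526] [-0.9  0.2 -2.2] [-0.06  0.04 -0.04]
[ 0.5331 -0.0946  0.0526] [-0.4  0.1 -2.6] [-0.06  0.01 -0.04]
[ 0.5331 -0.0946  0.0526] [ 0.4  0.1 -1.7] [-0.12  0.03  0.02]
[ 0.5331 -0.0946  0.0526] [-0.1 -1.5 -3. ] [-0.07 -0.01 -0.02]
[118, 121, 113, 61, 166, 250, 250, 250, 251, 250, 250, 251, 208, 75, 60, 103, 123, 123, 122, 166, 248, 251, 251, 251, 251, 251, 251, 252, 252, 251, 251, 252, 251, 251, 250, 250, 250, 249, 250, 250, 250, 190, 123, 124, 124, 115, 62, 59, 131, 243, 251, 249, 250, 250, 249, 248, 241, 114, 88, 121]
[249, 251, 251, 243, 159, 60, 59, 113, 119, 119, 119, 118, 127, 235, 249, 249, 249, 250, 250, 251, 251, 251, 251, 252, 251, 251, 251, 252, 252, 251, 251, 251, 251, 251, 196, 123, 122, 124, 124, 124, 114, 69, 54, 91, 208, 250, 251, 250, 248, 245]
```

Seated (load easing off). Now an arc table about the nut axis and a ring-rotation measure (polar correlation in the wrist image).

```bash
cat > rot.py <<'E'
from h import *
import sys,os
def pol(i):
  g=cv2.cvtColor(i,cv2.COLOR_BGR2GRAY); g=(g>180).astype(np.float32)
  return cv2.warpPolar(g,(64,1440),(285.7,97.7),64,cv2.WARP_POLAR_LINEAR)[:,34:60]
def ang(i,ref):
  a,b=pol(i),pol(ref); sc=[(np.sum(np.roll(b,k,0)*a)/np.sqrt(np.sum(a)*np.sum(b)),k/4) for k in range(-20,101)]
  return max(sc)
def check(n):
  c=snap('wrist',n); s=read_state(); F=s['force'];M=s['tcp_rot']
  y=np.degrees(np.arctan2(M[1,0],M[0,0]))
  print('t',s['time_s'],'pos',s['position'].round(4),'yaw',y.round(2),'F tool xyz',(M.T@F).round(1),'ringrot deg',ang(c['color'],load('ref')['color']))
  N=np.array([.6007,-.0496]);d=s['position'][:2]-N;print('r',np.hypot(*d).round(4),'ang',(np.degrees(np.arctan2(d[1],d[0]))%360).round(2))
  cv2.imwrite('pics/'+n+'.png',c['color'])
E
python3 - <<'E'
from rot import *
snap('wrist','ref'); check('t0')
N=np.array([.6007,-.0496]);d=(np.array([.5331,-.0946])-N)*100
for t in range(0,78,2):
  a=np.radians(-t);R=np.array([[np.cos(a),-np.sin(a)],[np.sin(a),np.cos(a)]]);print(t,(R@d-d).round(2).tolist(),end=' ')
E
```

```text
t 14.35 pos [ 0.5331 -0.0946  0.0526] yaw 33.83 F tool xyz [ 0.4 -0.2  2.7] ringrot deg (np.float32(0.99914485), 0.0)
r 0.0812 ang 213.67
0 [0.0, 0.0] 2 [-0.15, 0.24] 4 [-0.3, 0.48] 6 [-0.43, 0.73] 8 [-0.56, 0.98] 10 [-0.68, 1.24] 12 [-0.79, 1.5] 14 [-0.89, 1.77] 16 [-0.98, 2.04] 18 [-1.06, 2.31] 20 [-1.13, 2.58] 22 [-1.19, 2.86] 24 [-1.25, 3.14] 26 [-1.29, 3.42] 28 [-1.32, 3.7] 30 [-1.34, 3.98] 32 [-1.36, 4.27] 34 [-1.36, 4.55] 36 [-1.35, 4.83] 38 [-1.34, 5.12] 40 [-1.31, 5.4] 42 [-1.27, 5.68] 44 [-1.23, 5.96] 46 [-1.17, 6.24] 48 [-1.11, 6.51] 50 [-1.03, 6.79] 52 [-0.95, 7.06] 54 [-0.85, 7.32] 56 [-0.75, 7.59] 58 [-0.64, 7.85] 60 [-0.52, 8.1] 62 [-0.39, 8.36] 64 [-0.25, 8.6] 66 [-0.1, 8.85] 68 [0.06, 9.08] 70 [0.22, 9.31] 72 [0.39, 9.54] 74 [0.57, 9.76] 76 [0.76, 9.97]
```

>>> {"fn": "jog_arm", "kwargs": {
  "delta_pos": [
    [-0.15,0.24,0],
    [-0.3,0.48,0],
    [-0.43,0.73,0],
    [-0.56,0.98,0],
    [-0.68,1.24,0],
    [-0.68,1.24,0],
    [-0.68,1.24,0]
  ],
  "turn": [-2,-4,-6,-8,-10,-10,-10],
  "grip": [1,1,1,1,1,1,1]
}}

```text
time_s: 15.22
position: [0.527, -0.0835, 0.0527]
tcp_rot: [[0.913, 0.407, 0.001], [0.407, -0.913, -0.002], [0.0, 0.003, -1.0]]
force: [-0.4, -4.7, -2.9]
opening: 0.228
grasp_force: 30.4
```

```bash
python3 -c "
from rot import *
check('t1')"
```

```text
t 15.275 pos [ 0.527  -0.0835  0.0528] yaw 24.03 F tool xyz [-2.1  5.4  3. ] ringrot deg (np.float32(0.80473685), -4.75)
r 0.0811 ang 204.69
```

```bash
cat > e.py <<'E'
from h import *
def pol(i,blur):
  g=cv2.cvtColor(i,cv2.COLOR_BGR2GRAY)
  g=cv2.resize(g[20:180,205:365],None,fx=3,fy=3,interpolation=cv2.INTER_CUBIC)
  e=cv2.Canny(g,60,120,apertureSize=3).astype(np.float32)/255
  if blur: e=cv2.GaussianBlur(e,(0,0),blur)
  return cv2.warpPolar(e,(192,1440),((285.7-205)*3+1,(97.7-20)*3+1),192,cv2.WARP_POLAR_LINEAR)[:,102:168]
def ang(i,ref):
  a,b=pol(i,2),pol(ref,2); a=a-a.mean();b=b-b.mean();n=np.sqrt((a*a).sum()*(b*b).sum())
  sc=np.array([np.sum(np.roll(b,k,0)*a)/n for k in range(-96,49)]); o=np.argsort(-sc)
  j=o[0]; return (j-96)/4,sc[j].round(3),'at0',sc[96].round(3)
E
sed -i 's/^def ang.*/from e import ang as ang2/;/^  a,b=pol/d;/^  return max/d;s/ang(c\[/ang2(c[/' rot.py
python3 - <<'E'
from e import *
r=load('ref')['color']
for n in('p','q','r','t1'): print(n,ang(load(n)['color'],r))
g=cv2.cvtColor(load('t1')['color'],cv2.COLOR_BGR2GRAY);g0=cv2.cvtColor(r,cv2.COLOR_BGR2GRAY)
for v in(18,24,30):print(g0[v,268:304].tolist(),'\n',g[v,268:304].tolist())
M=cv2.getRotationMatrix2D((285.7,97.7),8,1);print(ang(cv2.warpAffine(r,M,(560,420)),r))
E
```

```text
p (np.float64(0.0), np.float32(0.874), 'at0', np.float32(0.874))
q (np.float64(0.0), np.float32(0.844), 'at0', np.float32(0.844))
r (np.float64(0.0), np.float32(0.854), 'at0', np.float32(0.854))
t1 (np.float64(-13.75), np.float32(0.222), 'at0', np.float32(0.115))
[107, 108, 108, 107, 117, 154, 181, 187, 196, 224, 236, 238, 235, 223, 217, 230, 241, 242, 240, 237, 234, 219, 189, 214, 233, 240, 239, 231, 230, 238, 242, 243, 243, 242, 241, 240] 
 [248, 247, 237, 211, 209, 225, 236, 238, 222, 232, 246, 250, 250, 248, 248, 244, 221, 171, 183, 207, 226, 239, 247, 250, 251, 251, 251, 251, 251, 250, 249, 249, 249, 249, 250, 250]
[109, 109, 110, 109, 108, 103, 109, 152, 182, 187, 195, 222, 231, 222, 217, 230, 243, 244, 242, 240, 237, 223, 171, 144, 145, 144, 154, 198, 237, 245, 244, 242, 241, 241, 240, 240] 
 [241, 221, 210, 224, 234, 244, 250, 248, 235, 233, 246, 251, 251, 250, 250, 248, 230, 175, 157, 158, 159, 158, 160, 199, 248, 252, 251, 251, 250, 249, 249, 250, 250, 250, 251, 251]
[110, 110, 111, 112, 112, 113, 110, 98, 94, 119, 160, 183, 182, 177, 207, 233, 245, 245, 244, 243, 240, 226, 174, 145, 145, 147, 153, 187, 232, 241, 242, 241, 241, 242, 242, 242] 
 [208, 223, 233, 243, 249, 251, 251, 251, 245, 233, 245, 251, 251, 251, 251, 251, 237, 191, 162, 159, 160, 161, 162, 161, 193, 244, 251, 250, 249, 250, 250, 250, 251, 251, 251, 251]
(np.float64(-8.0), np.float32(0.899), 'at0', np.float32(0.354))
```

```bash
cat > e.py <<'E'
from h import *
from scipy.ndimage import gaussian_filter1d
def edges(i):
  g=cv2.cvtColor(i,cv2.COLOR_BGR2GRAY)
  g=cv2.resize(g[20:180,205:365],None,fx=3,fy=3,interpolation=cv2.INTER_CUBIC)
  return cv2.GaussianBlur(cv2.Canny(g,60,120).astype(np.float32)/255,(0,0),2)
def pol(e,cx,cy):
  p=cv2.warpPolar(e,(192,720),((cx-205)*3+1,(cy-20)*3+1),192,cv2.WARP_POLAR_LINEAR)[:,102:168]; return p-p.mean()
def ang(i,ref):
  b=pol(edges(ref),285.7,97.7); fb=np.conj(np.fft.fft(b,axis=0)); e=edges(i); best=[]
  for dx in np.arange(-8,8.1,.5):
    for dy in np.arange(-3,3.1,.5):
      a=pol(e,285.7+dx,97.7+dy); cc=np.fft.ifft((np.fft.fft(a,axis=0)*fb).sum(1)).real/np.sqrt((a*a).sum()*(b*b).sum())
      for k in range(-50,13): best.append((round(float(cc[k]),3),k/2,dx,dy))
  best.sort(reverse=True); h=np.degrees(best[0][2]/2.3/81); 
  return best[0],'joint~',round(-best[0][1]+h,1),[x[:3] for x in best[1:40:12]]
E
python3 - <<'E'
from e import *
r=load('ref')['color']
for n in('q','r','t1'): print(n,ang(load(n)['color'],r))
E
```

```text
q ((0.844, 0.0, np.float64(0.0), np.float64(0.0)), 'joint~', np.float64(0.0), [(0.828, -0.5, np.float64(0.0)), (0.774, 0.5, np.float64(0.5)), (0.75, -2.0, np.float64(0.0)), (0.732, -0.5, np.float64(-0.5))])
r ((0.854, 0.0, np.float64(0.0), np.float64(0.0)), 'joint~', np.float64(0.0), [(0.845, -0.5, np.float64(0.0)), (0.782, -0.5, np.float64(0.0)), (0.764, 0.5, np.float64(0.0)), (0.74, -2.0, np.float64(0.5))])
t1 ((0.773, -1.5, np.float64(-3.5), np.float64(0.0)), 'joint~', np.float64(0.4), [(0.77, -1.0, np.float64(-3.5)), (0.734, -1.0, np.float64(-3.5)), (0.701, 0.0, np.float64(-4.0)), (0.688, -2.0, np.float64(-4.0))])
```

The tracker works (joint ≈0). Continuing.

>>> {"fn": "jog_arm", "kwargs": {
  "delta_pos": [
    [-0.11,0.26,0],
    [-0.21,0.53,0],
    [-0.3,0.8,0],
    [-0.38,1.07,0],
    [-0.38,1.07,0]
  ],
  "turn": [-2,-4,-6,-8,-8],
  "grip": [1,1,1,1,1]
}}

```text
time_s: 15.9
position: [0.5229, -0.0727, 0.0527]
tcp_rot: [[0.961, 0.276, 0.001], [0.276, -0.961, -0.002], [0.0, 0.003, -1.0]]
force: [-0.1, -5.1, -2.8]
opening: 0.228
grasp_force: 30.3
```

```bash
python3 -c "
from rot import *
check('t2')"
```

```text
t 15.95 pos [ 0.5229 -0.0727  0.0527] yaw 16.03 F tool xyz [-1.7  4.6  3.8] ringrot deg ((0.763, -1.0, np.float64(-3.5), np.float64(0.0)), 'joint~', np.float64(-0.1), [(0.762, -1.5, np.float64(-3.5)), (0.72, -0.5, np.float64(-3.0)), (0.697, -2.0, np.float64(-4.0)), (0.677, 0.0, np.float64(-3.0))])
r 0.0812 ang 196.53
```

>>> {"fn": "jog_arm", "kwargs": {
  "delta_pos": [
    [-0.07,0.27,0],
    [-0.13,0.55,0],
    [-0.19,0.83,0],
    [-0.19,0.83,0]
  ],
  "turn": [-2,-4,-6,-6],
  "grip": [1,1,1,1]
}}

```text
time_s: 16.45
position: [0.5208, -0.0644, 0.0527]
tcp_rot: [[0.985, 0.175, 0.0], [0.175, -0.985, -0.002], [0.0, 0.002, -1.0]]
force: [-1.9, -5.5, -2.9]
opening: 0.225
grasp_force: 30.4
```

```bash
python3 -c "
from rot import *
check('t3')"
```

```text
t 16.5 pos [ 0.5208 -0.0645  0.0527] yaw 10.05 F tool xyz [-1.8  6.   2.3] ringrot deg ((0.74, -1.5, np.float64(-3.5), np.float64(0.0)), 'joint~', np.float64(0.4), [(0.735, -1.0, np.float64(-3.5)), (0.696, 0.0, np.float64(-3.5)), (0.672, -1.0, np.float64(-3.0)), (0.657, 0.5, np.float64(-4.0))])
r 0.0812 ang 190.53
```

24→30: (-0.09, 0.84).

>>> {"fn": "jog_arm", "kwargs": {
  "delta_pos": [
    [-0.04,0.28,0],
    [-0.07,0.56,0],
    [-0.09,0.84,0],
    [-0.09,0.84,0]
  ],
  "turn": [-2,-4,-6,-6],
  "grip": [1,1,1,1]
}}

```text
time_s: 17.0
position: [0.5197, -0.056, 0.0527]
tcp_rot: [[0.998, 0.071, -0.0], [0.071, -0.997, -0.002], [-0.0, 0.002, -1.0]]
force: [-2.6, -5.6, -2.1]
opening: 0.224
grasp_force: 30.4
```

```bash
python3 -c "
from rot import *
check('t4')"
```

```text
t 17.05 pos [ 0.5196 -0.056   0.0527] yaw 4.05 F tool xyz [-2.   5.9  2.7] ringrot deg ((0.77, -6.5, np.float64(-3.5), np.float64(0.0)), 'joint~', np.float64(5.4), [(0.769, -6.0, np.float64(-3.5)), (0.72, -7.0, np.float64(-3.5)), (0.701, -5.0, np.float64(-3.5)), (0.678, -8.0, np.float64(-4.0))])
r 0.0813 ang 184.49
```

The joint has given: the ring turned ≈5.2° (0.09 rad) against the handle, with the nut nearly still. Stopping, relaxing the load by 1°, and opening.

>>> {"fn": "jog_arm", "kwargs": {
  "delta_pos": [
    [0.01,-0.14,0],
    [0.01,-0.14,0],
    [0.01,-0.14,0],
    [0.01,-0.14,0],
    [0.01,-0.14,0],
    [0.01,-0.14,0],
    [0.01,-0.14,0],
    [0.01,-0.14,0],
    [0.01,-0.14,0],
    [0.01,-0.14,0],
    [0.01,-0.14,0],
    [0.01,-0.14,0]
  ],
  "turn": [1,1,1,1,1,1,1,1,1,1,1,1],
  "grip": [1,1,0.6,0.6,0.6,0.3,0.3,0,0,0,0,0]
}}

```text
time_s: 18.55
position: [0.5197, -0.0562, 0.0525]
tcp_rot: [[0.996, 0.084, -0.0], [0.084, -0.996, 0.0], [-0.0, -0.0, -1.0]]
force: [0.4, -0.3, 0.1]
opening: 0.988
grasp_force: 0.0
```

```bash
python3 -c "
from rot import *
check('t5');print(read_state()['opening'])"
```

```text
t 18.6 pos [ 0.5197 -0.0562  0.0525] yaw 4.83 F tool xyz [ 0.2 -0.2 -0.3] ringrot deg ((0.741, -6.0, np.float64(-1.5), np.float64(0.5)), 'joint~', np.float64(5.5), [(0.74, -5.5, np.float64(-1.5)), (0.688, -6.0, np.float64(-1.5)), (0.675, -6.5, np.float64(-1.0)), (0.662, -7.0, np.float64(-1.5))])
r 0.0812 ang 184.65
0.9902351946130789
```

Joint still ≈5.5° with the wrench released. Lifting straight up and rechecking.

>>> {"fn": "jog_arm", "kwargs": {
  "delta_pos": [
    [0,0,2],
    [0,0,5],
    [0,0,9],
    [0,0,12],
    [0,0,12],
    [0,0,12]
  ],
  "turn": [0,0,0,0,0,0],
  "grip": [0,0,0,0,0,0]
}}

```text
time_s: 19.35
position: [0.519, -0.056, 0.1719]
tcp_rot: [[0.996, 0.084, -0.001], [0.084, -0.996, 0.0], [-0.001, -0.001, -1.0]]
force: [0.7, -0.2, 0.0]
opening: 0.998
grasp_force: 0.0
```

```bash
python3 - <<'E'
from fit import *
c=snap('wrist','z'); s=read_state(); print(s['position'],s['force'].round(1),s['opening'])
g=cv2.cvtColor(c['color'],cv2.COLOR_BGR2GRAY)
u,v=proj(c,(.6007,-.0496,.071),True);print('ring centre predicted',u,v)
# synthesise: reproject the reference ring (tool frame at seat) into this view and correlate over joint angle, world shift
ref=load('t5'); 
def plane(c,th,dx,dy):
  xs=np.arange(-27,27.1,.4)/1000; X,Y=np.meshgrid(xs,xs); ct,st=np.cos(th),np.sin(th)
  P=np.stack([.6007+dx+ct*X-st*Y,-.0496+dy+st*X+ct*Y,0*X+.071],-1).reshape(-1,3)
  uv=np.array([proj(c,p,True) for p in P],np.float32).reshape(*X.shape,2)
  im=cv2.remap(cv2.cvtColor(c['color'],cv2.COLOR_BGR2GRAY),uv[...,0],uv[...,1],cv2.INTER_LINEAR)
  m=(np.hypot(X,Y)<.026); e=cv2.GaussianBlur(cv2.Canny(im,60,120).astype(np.float32),(0,0),1.5)[m]; return e-e.mean()
a=plane(ref,0,0,0); best=[]
for t in np.radians(np.arange(-8,8.1,2)):
  for dx in(-.001,0,.001):
    for dy in(-.001,0,.001):
      b=plane(c,t,dx,dy); best.append((round(float(a@b/np.sqrt(a@a*(b@b))),3),round(np.degrees(t)),dx,dy))
best.sort(reverse=True);print(best[:4])
E
```

```text
[ 0.51873012 -0.05588484  0.17143022] [ 0.2  0.2 -0.1] 1.0004034480951658
ring centre predicted 285.2707549426093 104.44570673466383
[(0.713, 0, 0, 0), (0.695, 2, 0, 0), (0.693, -2, 0, 0), (0.662, 4, 0, 0)]
```

The wrench stayed on the nut, unmoved by the release. Handing in.

```bash
python3 -c "
from rig import *
print(hand_in())"
```

```text
the job is handed in; nothing more can be done
None
```

The wrench's ring is fully down on the nut, its joint given by about 0.09 rad as measured in the wrist images; the wrench is released, the arm is clear, and the job is handed in at about 19 s, with no verdict shown.

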